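Set up the bench demagnetiser for a small gear

ROBOT

A 7-joint arm with a two-finger parallel gripper is mounted at the origin on a cart in front of the work surface, level with it; the furniture and walls round the work are solid. World frame = base frame: x ahead of the robot, y to its left, z up, the work surface at z = 0. Lengths are in mm, angles in rad, forces in N, time in s.
With the tool pointing down it reaches from about 400 to 850 mm from the base axis. Payload 4.5 kg.
Tool frame: the origin (TCP) lies midway between the tips of the shut fingers; the grasp point (between the pads) lies 19 mm behind it (manip.grasp_offset is the distance from the TCP to the grasp point, in mm); z points along the fingers, y is the line along which they close (so a half turn about z gives the same grasp; the last joint's range is limited). The gripper opens to 85 mm and grips with 20 to 120 N. Pads are 22 mm wide; open, the fingers measure 114 mm over their backs; the gripper's body (76 mm by 85 mm) begins 54 mm behind the grasp point. The pads swing forward as they close: fully open they stand 13 mm farther back than shut.
Start: joints at [1.186, 0.689, -0.195, 1.565, 0.157, 0.902, -0.215], TCP at [254.196, -570.998, 231.317] pointing down, gripper open.
Joint ranges: [-3.01, 3.01], [-0.46, 2.08], [-1.47, 1.51], [0.13, 2.56], [-1, 4.14], [0.04, 2.09], [-2.66, 2.66]. Speed limits (rad/s): [2.57, 2.57, 3.14, 3.14, 3.14, 3.14, 3.14].

INTERFACE

Orientations are given as a unit quaternion [w, x, y, z].
In Python, from cell import manip gives the robot as it stands.
- The arm moves only by the tool send_rows, never from a script. Its argument "increments" is a list of rows, each a list of 2 entries, a list of its own where there are three numbers: the shift along the world's x, y, z normalised to -1 to 1, where 1 is 750 mm, then the turn about the world's z normalised to -1 to 1, where 1 is 45 degrees. A call has 1 to 12 rows; each row is the pose to reach, as a shift and turn from the pose commanded when the call began; what a row does not reach only later rows make up. A row lasts 1/8 s, in which the tool goes at most 62.5 mm and 10.7 degrees, less where a joint would pass 70% of its speed; a pose out of reach is approached as far as the arm can. A call with a number of a shift or a turn outside -1 to 1 is refused whole. A call with a gripper value outside its range is refused whole. "fingers" is the opening, from 0 (shut) to 1 (fully open), set as the call begins (left out, the last holds). The fingers move at their own pace and stop on an object; "newtons" is the grip in N (left out, the last holds). Time passes only in rows, so rows that repeat a pose let the fingers close. It gives the time, the measured TCP pose, the force, the opening and the grip force at its end, in the units of the state.
- manip.sense(): the state, without advancing time (a new reading comes with each control period).
- manip.camera(name): name is "side" or "top" or "wrist"; returns a dict with "img" (384x512x3 uint8, blue, green, red), "range_z" (384x512 float32, mm along the optical axis (not along the pixel's ray), 0 where there is no reading), "mtx" (3x3 intrinsics, pixels), "rvec" (rotation vector, rad) and "tvec" (3), from world to camera coordinates, as OpenCV has them. Camera axes: x right, y down, z forward; pixel columns grow to the right and rows downward; lengths in mm; the calibration is good to about 2 mm. A picture is of the moment at which its call begins.
- manip.finish_job(): hands the job in; it is judged then, once.
The state is a dict: "time_s": time; "q": joint angles; "dq": joint speeds; "effort": joint torques, N m; "position": TCP position; "tcp_rot": TCP orientation; "contact_force": force on the tool from outside, world axes, zero at the start; "ft_torque": the same for the moment, N m; "gripper_width": finger opening in mm; "finger_force": force on a finger pad.
Only numpy, scipy, OpenCV 4.12 (cv2) and the standard library are available. Lean on these libraries where they do the work, as an engineer would, in place of code of your own. Each camera call takes 0.05 s, during which the arm holds its last target. There are 200 camera calls.

TASK

Get the bench demagnetiser ready to treat the small gear: first lay the smaller of the two steel gears flat in the open tray, then slide the guard fully shut over it. After that, on the control console, turn the knob until its pointer lines up with the marker clip on its scale, and finally swing the lever until its pointer lines up with the marker clip on the lever's scale. Leave the large gear where it lies.

Things in the scene. Friction and masses are not known exactly. Their poses are not given: they have to be found in the camera images.
- small_gear: The smaller steel spur gear, 44 mm across the teeth, 17 mm high: a toothed disc 10 mm thick below, a hub of 20 mm diameter above; lying flat and loose. Origin: centre of its underside, z up.
- large_gear: The larger steel spur gear, 60 mm across, 21 mm high, loose; it stays where it lies. Origin: centre of its underside.
- demagnetiser: Grey box fixed to the bench, 140 (its x) x 236 (its y) x 70 mm high, with rails to 78 mm along its long sides. Origin: centre of its underside; z up. In its +y half is an open square well (the tray), 110 (x) x 100 mm (y) inside, centred at y = +56 mm, 24 mm deep; the guard parks over its -y half.
- tray_floor (a point): Centre of the flat tray floor, 46 mm above the bench, 24 mm below the rim; axes as the demagnetiser's.
- guard (a joint): Slide of the flat steel guard plate (126 x 112 x 4 mm, on top of the box, its top 75 mm above the bench): 0 = fully shut over the tray, 0.112 m = fully open. It shuts towards the demagnetiser's +y; friction about 1.2 N.
- guard_grip (a point): On the guard's black grip bar, at the height to grip: bar 52 mm long along the demagnetiser's x, 12 mm thick (y), centred on the plate, its top 105 mm above the bench; this point is 93 mm above the bench and moves with the guard.
- console: Grey control console fixed to the bench, 250 (its x) x 140 (y) x 55 mm high with a flat aluminium top. Origin: centre of its underside, z up. Knob axis at x = -70 mm, lever pivot at x = +4 mm, both at y = 0.
- knob (a joint): Angle of the black knob, rad, about an upright axis, growing clockwise seen from above, 0 to 4.71. It stays where it is left. At 0 its pointer points 2.356 rad anticlockwise of the console's +x.
- knob_grip (a point): On the knob's axis, 86 mm above the bench, at the height to grip the knob's upright bar. The bar is 46 mm long along the point's x, 13 mm thick (y), from 64 to 90 mm above the bench, on a skirt of 60 mm diameter and 8 mm height. Site x points to the pointer end (white line).
- knob_pointer (a point): Where the knob's pointer (white line at one end of the bar) indicates on the scale: 40 mm from the knob's axis, 59 mm above the bench; turns with the knob.
- knob_marker_point (a point): Tip of the small dark steel marker clip (7 x 13 x 5 mm) on the knob's scale, 40 mm from the knob's axis at the same height as the pointer point: where the knob's pointer must point. Site x points away from the knob's axis. It does not move.
- lever (a joint): Angle of the lever about its upright pivot, rad, growing anticlockwise seen from above, -0.75 to 0.75; at 0 the lever points along the console's +x. It stays where it is left.
- lever_pivot (a point): On the lever's upright pivot axis, 90 mm above the bench (same height as lever_grip); does not move; axes as the console's.
- lever_grip (a point): On the lever's black upright round grip, 62 mm from the pivot, 90 mm above the bench; grip 13 to 15 mm thick, from 67 to 108 mm above the bench. Site x points from the pivot along the lever.
- lever_pointer (a point): Where the lever's pointer blade indicates on its scale: 90 mm from the pivot, 59 mm above the bench; swings with the lever.
- lever_marker_point (a point): Tip of the small dark steel marker clip (7 x 13 x 5 mm) on the lever's scale, 90 mm from the pivot, at the same height as the lever's pointer point: where the lever must point. Site x points away from the pivot. It does not move.

How it is judged:
By the outcome, as a careful person would: the job done as asked, in the order asked, and still so for the second after the job is handed in, with the robot touching nothing.
It also fails if it takes over 72 s, if anything falls off the work surface, if the arm or the gripper's body presses on something with over 40 N, if the wrist force passes 120 N, or if a joint passes its speed limit or range.

## Working session

There is one attempt and no reset: what is moved stays moved. The work goes in short steps, Python scripts to look and compute and a tool call to move; the robot and the scene stay as the last step left them, time stands still between calls to the robot, and variables do not carry over. Pictures are saved under pics/ and viewed, at most 10 in all, crops included, and the job is handed in when it is done.

Besides the shell and the picture viewer there is one more tool, called after ">>>" as name([rows], argument=value, ...), one row to a line, values as JSON. send_rows: Moves the arm, as the interface text tells. Its arguments: {"type":"object","properties":{"increments":{"type":"array"},"fingers":{"type":"number"},"newtons":{"type":"number"}},"required":["increments"]}

```bash
mkdir -p pics; ls
python3 - <<'E'
from cell import manip
import cv2
for n in("top","side"):
    c=manip.camera(n); cv2.imwrite(f"pics/{n}0.png",c["img"]); print(c["mtx"].tolist(),c["rvec"],c["tvec"])
    import numpy as np; np.savez(f"{n}0.npz",**c)
s=manip.sense(); print(s)
E
```

```text
pics
[[364.79603176615825, 0.0, 259.6579826900927], [0.0, 364.79603176615825, 191.08468542618422], [0.0, 0.0, 1.0]] [ 2.08328914 -2.1302488   0.16602634] [ -20.04001472  588.30558807 1028.72735149]
[[404.79789970858457, 0.0, 253.28068375946407], [0.0, 404.79789970858457, 195.54368294745692], [0.0, 0.0, 1.0]] [ 2.31223607  0.2904429  -0.11057611] [-531.97364248  -61.94898157 1274.6771117 ]
{'time_s': 0.1, 'q': array([ 1.18578676,  0.68989691, -0.19450063,  1.56623705,  0.1572949 ,
        0.90249092, -0.21509204]), 'dq': array([-3.64245824e-04, -3.40225113e-04,  1.07034182e-03, -4.50584416e-03,
        3.18660836e-05, -9.37773400e-04,  1.56062063e-03]), 'effort': array([-3.53865878e-03, -5.40610528e+01, -1.27122995e+00, -1.58986795e+01,
        9.43643041e-03,  4.45426558e-03, -1.59714663e-06]), 'position': array([ 253.88701207, -570.47797975,  230.56653614]), 'tcp_rot': array([-7.88115829e-04,  9.78147659e-01,  2.07909793e-01, -2.32614407e-04]), 'contact_force': array([ 0.42474266,  0.3652636 , -0.64528607]), 'ft_torque': array([0.02135763, 0.03667586, 0.05479113]), 'finger_force': 0.0, 'gripper_width': 85.38070719196953}
```

View pics/top0.png

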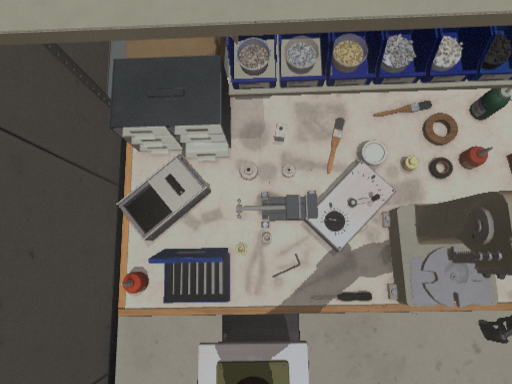

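View pics/side0.png

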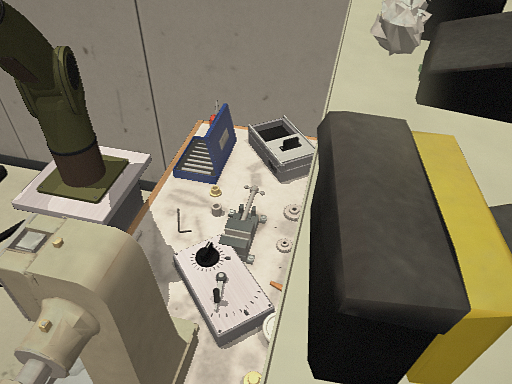

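```bash
cat > h.py <<'E'
import numpy as np, cv2
def world(c,u,v,z=None):
    """pixel -> world, on plane z, or by the range image"""
    R=cv2.Rodrigues(c["rvec"])[0]; t=np.ravel(c["tvec"])
    d=np.linalg.inv(c["mtx"])@np.array([u,v,1.]); o=-R.T@t; w=R.T@d
    s=c["range_z"][int(round(v)),int(round(u))] if z is None else (z-o[2])/w[2]
    return o+s*w
def cloud(c):
    R=cv2.Rodrigues(c["rvec"])[0]; t=np.ravel(c["tvec"])
    v,u=np.indices(c["range_z"].shape); P=np.stack([u,v,np.ones_like(u)],-1)@np.linalg.inv(c["mtx"]).T*c["range_z"][...,None]
    return (P-t)@R
def proj(c,p): return cv2.projectPoints(np.float64(p).reshape(-1,3),c["rvec"],np.float64(c["tvec"]),c["mtx"],None)[0].reshape(-1,2)
E
python3 - <<'E'
from h import *
c=dict(np.load("top0.npz"))
print(proj(c,[[0,0,0],[254,-571,231],[600,0,0]]))
for n,u,v,z in [("large",248,171,21),("small",288,171,17),("knob",336,221,90),("lev",352,202,108),("grip",175,184,105)]:
    print(n,world(c,u,v,z),world(c,u,v))
cv2.imwrite("pics/con.png",cv2.resize(c["img"][150:255,270:410],None,fx=5.5,fy=5.5,interpolation=cv2.INTER_CUBIC))
P=cloud(c)
print("heights on a grid"); 
for v in range(20,320,20): print(v,P[v,110:512:20,2].astype(int))
E
```

```text
[[252.55161205 399.70317281]
 [495.23085299 314.21854051]
 [249.62043166 190.84100949]]
large [658.79366301   2.93127399  21.        ] [658.35542863   2.82157106  22.74413716]
small [ 656.36027879 -121.16398434   17.        ] [ 655.52428444 -120.99601274   20.3689956 ]
knob [ 489.95850211 -247.26110598   90.        ] [ 490.15593758 -247.59445675   88.10425178]
lev [ 540.06606497 -291.43440535  108.        ] [ 545.19295473 -298.77345319   75.03446503]
grip [605.11061588 207.8369465  105.        ] [605.58037778 208.41573343 102.85652726]
heights on a grid
20 [639 640 639 640 639 640 639 640 639 639 639 640 638 637 634 631 632 628
 628 626 625]
40 [ 612  611 -192 -191 -187 -194  274  239  195  244  243  299  230  240
  226  193  302  221  248  307  212]
60 [-429  216  212  214  213  216  279  228  197  227  225  282  230  228
  226  234  262  231  236  230  201]
80 [-425  215  216  216  215  215  252  257  250  251  250  229  235  222
  228  220  208  213  203  204  193]
100 [-402  216  216  218  216  214    1    2    4    2    1    1    0    0
    0    3    2    1    2  108  176]
120 [
[... 414 characters left out ...]
-1    1    1    0    0    4]
200 [-610   61   45   72   77    0   -3    0   26   59   56   54   70   64
    1    0    1    1  324  388  432]
220 [-623   68   50   60    1    0    2    0   24   22   54   89   56    1
   25   75  149  243  327  389  434]
240 [-633   -2   30    0   -2    3    1   -1   29   -1   -1   56   50   -1
    9   79  117  108  303  373  427]
260 [-657    6  177  173  176  174   -1    3    0    1    2    1    1    0
    0   77   93   22  217  365  420]
280 [-660   74    0   19   18   17    0    0    0    3    1   -1    1    4
    4   74   80   93   96   72    0]
300 [-672    5    1   25   22   19    2   -1    0    0    2    0   17   -2
   -1   77   75   93   93   77   -2]
```

View pics/con.png

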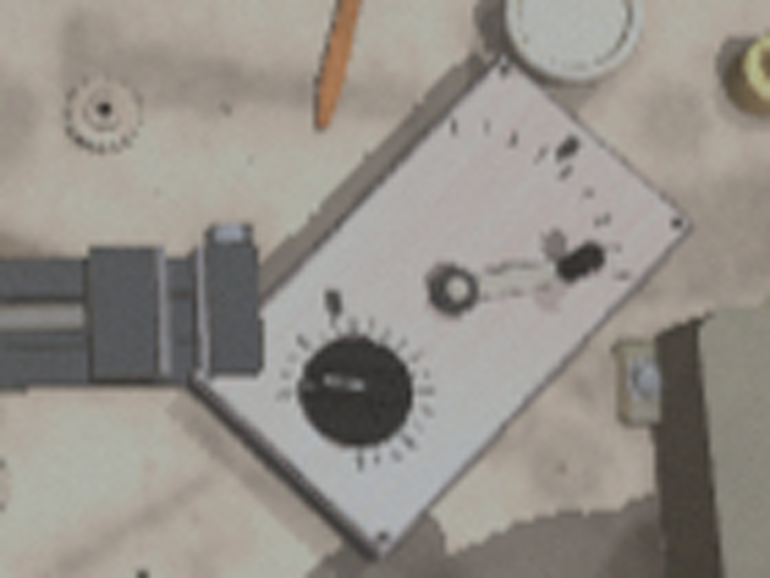

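Run:
```python
from h import *
M={}
for n in("top","side"):
    c=dict(np.load(f"{n}0.npz")); P=cloud(c)[c["range_z"]>0]
    for p in P[(P[:,2]<620)&(P[:,0]>150)&(P[:,0]<900)&(abs(P[:,1])<700)]:
        k=(int(p[0]//50)*50,int(p[1]//50)*50); M.setdefault(k,[]).append(p[2])
print("     ",*[f"{y:5d}" for y in range(350,-701,-50)])
for x in range(850,149,-50): print(f"{x:5d}",*[f"{int(np.percentile(M[x,y],97)):5d}" if (x,y) in M else "    ." for y in range(350,-701,-50)])
c=dict(np.load("top0.npz"))
W=lambda u,v,z:world(c,270+u/5.5-.4,150+v/5.5-.4,z)[:2].round(1)
print("corners",[W(*q,55) for q in[(192,378),(378,553),(505,60),(690,225)]])
print("knob c",W(355,390,72),"knob bar ends",W(310,378,90),W(365,384,90))
print("mk",W(333,302,59),"lm",W(568,147,59),"pivot",W(452,288,80),"levgrip",W(578,262,108))
print("small",W(104,108,17), W(104,118,10))
```

```text
350   300   250   200   150   100    50     0   -50  -100  -150  -200  -250  -300  -350  -400  -450  -500  -550  -600  -650  -700
  850   218   218   218   218   218   218   217   329   244   329   245   245   330   245   326   235   237   329   229   322   321   237
  800   217   218   227   229   229   218   217   253   253   253   253   253   253   253   254   254   253   254   254   254   254   253
  750   218   218   217   217   217   218   217     3     4    41    25     4     4    14     4     4     4     4     8    27    27     4
  700   216   618   618   618   618   618   618   619   618   619   618   619   618   619   619   619   619     4     4    27    26    61
  650     3     4    79    79    76    19     4    21    21     4    18     4     9    10    57    54    50    46    46    21    27   112
  600     2    80    79   106    78    74     4    13    12     4    11     3     4    57    58    59    53     3     4    21    19    19
  550    79    76    77   104    83    78     4    39    43    39    61    61    57    59    69   107    57     3     3     4     4     4
  50
[... 699 characters left out ...]
   4    32    32    32    33    33     3     3     3     3    14    15    23    24    13    78    94   330    96    95    79
  200     2     3     3     3     3     3     3     4     3     3     3     3     3     3     3     2     3   297   348     3     3     2
  150     .     .     .     .    -1     2     1     1     3     1     3     0     .     .     .     .     .     .     .     .     .     .
corners [array([ 503.5, -162.6]), array([ 409.9, -255.2]), array([ 673.2, -339.5]), array([ 579.3, -430.8])]
knob c [ 493.4 -245.2] knob bar ends [ 498.1 -219.6] [ 494.4 -247.4]
mk [ 541.8 -238.5] lm [ 622.8 -368.6] pivot [ 544.5 -297.1] levgrip [ 551.9 -355. ]
small [ 662.  -122.9] [ 657.9 -123.1]
```

Run:
```python
from h import *
for n in("top","side"):
    c=dict(np.load(f"{n}0.npz")); P=cloud(c)
    S=(P[...,0]>470)&(P[...,0]<710)&(P[...,1]>80)&(P[...,1]<360)
    if n=="top":
        Q=P[S&(P[...,2]>58)&(P[...,2]<90)]; print("box",cv2.minAreaRect(np.float32(Q[:,:2])))
        m=np.uint8(S&(P[...,2]>40)&(P[...,2]<53)); 
        m=cv2.morphologyEx(m,cv2.MORPH_OPEN,np.ones((3,3)));l=cv2.connectedComponentsWithStats(m); i=1+l[2][1:,4].argmax()
        Q=P[l[1]==i]; print("tray",len(Q),cv2.minAreaRect(np.float32(Q[:,:2])),Q.mean(0))
    Q=P[S&(P[...,2]>92)&(P[...,2]<112)]; print(n,"bar",len(Q),Q.mean(0),cv2.minAreaRect(np.float32(Q[:,:2])))
    for nm,x,y in(("small",660,-122),("large",659,3)):
        d=np.hypot(P[...,0]-x,P[...,1]-y)<40; Q=P[d&(P[...,2]>6)&(P[...,2]<30)]; print(n,nm,len(Q),Q.mean(0),cv2.minEnclosingCircle(np.float32(Q[:,:2])))
```

```text
box ((608.608642578125, 216.01942443847656), (141.3556671142578, 336.649169921875), 39.14947509765625)
tray 1096 ((543.7025756835938, 303.157958984375), (105.08023071289062, 96.76566314697266), 39.41891098022461) [543.40234099 302.20807434  45.64608756]
top bar 79 [608.43741736 215.93027709 103.07226145] ((609.018798828125, 216.6085662841797), (51.53343200683594, 11.865551948547363), 40.20150375366211)
top small 130 [ 659.21379464 -123.0849095    11.64903893] ((659.6517944335938, -122.57870483398438), 21.787595748901367)
top large 252 [662.35233969   2.87306153  13.3512595 ] ((664.921142578125, 2.1664812564849854), 30.99808120727539)
side bar 86 [613.5995135  212.61407104 101.36257462] ((613.639892578125, 215.1674346923828), (52.09529113769531, 16.870630264282227), 40.85816955566406)
side small 162 [ 663.68152381 -126.27430378   12.1313395 ] ((664.328369140625, -123.46946716308594), 22.853391647338867)
side large 216 [662.99053868  -3.0915882   14.47972108] ((664.4345703125, 1.1465234756469727), 30.14561653137207)
```

>>> send_rows([
  [[0.061,0.295,0],0],
  [[0.061,0.295,0],0],
  [[0.061,0.295,0],0],
  [[0.061,0.295,0],0],
  [[0.328,0.561,0],0.342],
  [[0.328,0.561,0],0.342],
  [[0.328,0.561,0],0.342],
  [[0.328,0.561,0],0.342],
  [[0.328,0.561,0],0.342],
  [[0.541,0.597,-0.042],0.342],
  [[0.541,0.597,-0.042],0.342],
  [[0.541,0.597,-0.042],0.342],
], fingers=0.75, newtons=40)

```text
time_s: 1.6
position: [662.1, -121.7, 198.6]
tcp_rot: [-0.0, 0.941, 0.338, 0.0]
contact_force: [0.9, -0.6, 0.5]
gripper_width: 64.3
finger_force: 0.0
```

Run:
```python
from h import *
from cell import manip
c=manip.camera("wrist"); np.savez("w1.npz",**c); cv2.imwrite("pics/w1.png",c["img"])
print(manip.sense()["position"],proj(c,[[660,-123,17]]))
P=cloud(c); d=np.hypot(P[...,0]-660,P[...,1]+123)<35
for a,b in((5,13),(14,20),(5,20)):
    Q=P[d&(P[...,2]>a)&(P[...,2]<b)]; print(len(Q),Q.mean(0),cv2.minEnclosingCircle(np.float32(Q[:,:2])))
```

```text
[ 666.05998877 -119.74349425  197.3980441 ] [[254.18073478 171.54984933]]
653 [ 662.25357282 -121.95937764    9.89564614] ((660.9705810546875, -122.89691925048828), 22.056028366088867)
208 [ 661.35419911 -122.52168963   16.65732237] ((661.1619262695312, -122.49324035644531), 9.93997859954834)
863 [ 662.05032637 -122.08672333   11.53365439] ((660.9705810546875, -122.89691925048828), 22.056028366088867)
```

View pics/w1.png

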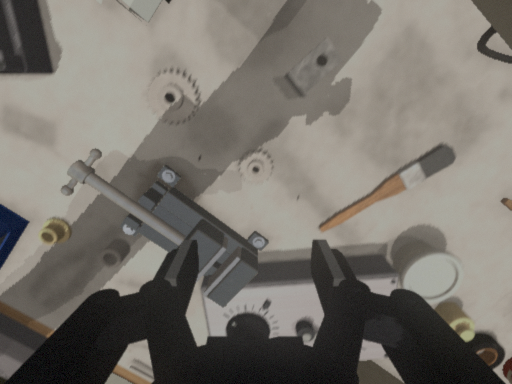

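>>> send_rows([
  [[0.001,0.001,0],0],
  [[0.001,0.001,0],0],
  [[0.001,0.001,-0.08],0],
  [[0.001,0.001,-0.16],0],
  [[0.001,0.001,-0.22],0],
  [[0.001,0.001,-0.24],0],
  [[0.001,0.001,-0.25],0],
  [[0.001,0.001,-0.257],0],
  [[0.001,0.001,-0.263],0],
  [[0.001,0.001,-0.263],0],
  [[0.001,0.001,-0.263],0],
])

```text
time_s: 3.02
position: [661.1, -122.5, 3.1]
tcp_rot: [0.0, 0.942, 0.337, 0.0]
contact_force: [0.2, 0.2, 0.6]
gripper_width: 64.0
finger_force: 0.0
```

>>> send_rows([
  [[0,0,0],0],
  [[0,0,0],0],
  [[0,0,0],0],
  [[0,0,0],0],
  [[0,0,0],0],
  [[0,0,0],0],
], fingers=0.35)

```text
time_s: 3.78
position: [661.0, -122.6, 3.3]
tcp_rot: [0.0, 0.942, 0.337, 0.0]
contact_force: [-1.6, 0.3, 6.2]
gripper_width: 41.5
finger_force: 40.0
```

>>> send_rows([
  [[0,0,0.04],0],
  [[0,0,0.12],0],
  [[0,0,0.2],0],
  [[-0.02,0.07,0.2],0],
  [[-0.04,0.142,0.2],0],
  [[-0.06,0.213,0.2],0],
  [[-0.08,0.284,0.2],0],
  [[-0.1,0.354,0.2],0],
  [[-0.12,0.425,0.2],0],
  [[-0.14,0.496,0.2],0],
  [[-0.155,0.55,0.2],0],
  [[-0.16,0.567,0.2],0],
])

```text
time_s: 5.28
position: [538.6, 307.0, 152.2]
tcp_rot: [-0.001, 0.941, 0.34, -0.0]
contact_force: [0.2, 0.7, -1.0]
gripper_width: 41.5
finger_force: 40.8
```

Run:
```python
from h import *
from cell import manip
c=manip.camera("wrist"); np.savez("w2.npz",**c); cv2.imwrite("pics/w2.png",c["img"])
s=manip.sense(); print(s["position"],s["gripper_width"])
print(proj(c,[[541,303,46],[541,303,70],[609,216.5,105]]))
```

```text
[538.66238029 307.09801052 152.219626  ] 41.33386051376048
[[259.58567443 190.29604095]
 [260.0111943  199.19166159]
 [406.84281201 219.35068359]]
```

View pics/w2.png

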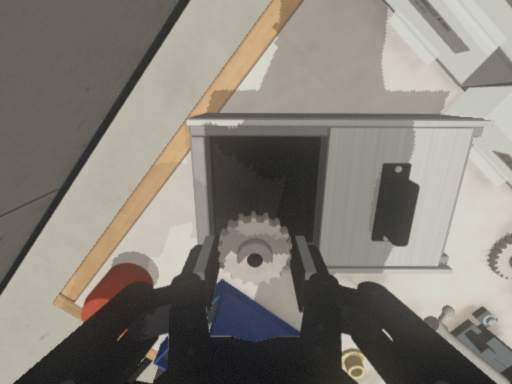

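>>> send_rows([
  [[0.004,-0.004,0],0],
  [[0.004,-0.004,-0.03],0],
  [[0.004,-0.004,-0.06],0],
  [[0.004,-0.004,-0.09],0],
  [[0.004,-0.004,-0.11],0],
  [[0.004,-0.004,-0.125],0],
  [[0.004,-0.004,-0.133],0],
  [[0.004,-0.004,-0.138],0],
  [[0.004,-0.004,-0.138],0],
  [[0.004,-0.004,-0.138],0],
])

```text
time_s: 6.58
position: [543.9, 300.0, 49.4]
tcp_rot: [-0.0, 0.941, 0.337, 0.0]
contact_force: [0.2, -0.8, -0.3]
gripper_width: 41.4
finger_force: 40.8
```

>>> send_rows([
  [[0,0,0],0],
  [[0,0,0],0],
  [[0,0,0],0],
  [[0,0,0],0],
], fingers=0.64)

```text
time_s: 7.08
position: [543.7, 299.8, 49.1]
tcp_rot: [0.0, 0.942, 0.337, 0.0]
contact_force: [-1.1, 0.1, 0.8]
gripper_width: 54.9
finger_force: 0.0
```

>>> send_rows([
  [[0,0,0.03],0],
  [[0,0,0.1],0],
  [[0,0,0.17],0],
  [[0.04,-0.055,0.17],0],
  [[0.087,-0.111,0.17],0],
  [[0.087,-0.111,0.17],0],
  [[0.087,-0.111,0.17],0],
  [[0.087,-0.111,0.17],0],
], fingers=0.45)

```text
time_s: 8.07
position: [607.8, 218.4, 176.4]
tcp_rot: [-0.001, 0.941, 0.338, -0.0]
contact_force: [0.9, -0.9, 0.3]
gripper_width: 38.4
finger_force: 0.0
```

Run:
```python
from h import *
from cell import manip
c=manip.camera("wrist"); np.savez("w3.npz",**c); cv2.imwrite("pics/w3.png",c["img"])
s=manip.sense(); print(s["position"],s["gripper_width"])
P=cloud(c); d=(np.hypot(P[...,0]-609,P[...,1]-216)<50)
Q=P[d&(P[...,2]>95)&(P[...,2]<112)]; print(len(Q),Q.mean(0),cv2.minAreaRect(np.float32(Q[:,:2])))
d=(np.hypot(P[...,0]-543,P[...,1]-300)<60); Q=P[d&(P[...,2]>51)&(P[...,2]<66)]; print("gear",len(Q),Q.mean(0),cv2.minEnclosingCircle(np.float32(Q[:,:2])))
```

```text
[607.87754741 218.35035974 176.48831668] 38.35563834099079
828 [612.17567896 218.89742592 104.33969923] ((610.8966064453125, 217.59764099121094), (51.579261779785156, 11.26430892944336), 39.394378662109375)
gear 2236 [531.23572791 305.62407562  57.83785636] ((526.71240234375, 303.7310791015625), 57.493629455566406)
```

View pics/w3.png

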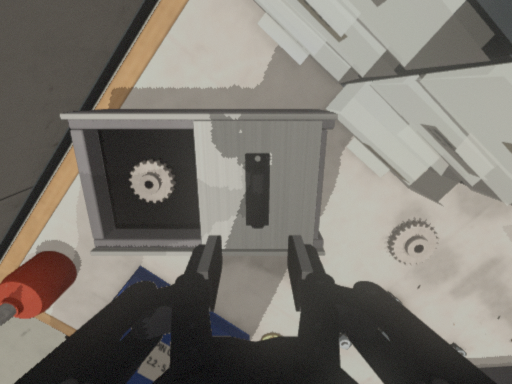

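>>> send_rows([
  [[0.0025,0.0015,-0.03],0],
  [[0.0025,0.0015,-0.07],0],
  [[0.0025,0.0015,-0.1],0],
  [[0.0025,0.0015,-0.12],0],
  [[0.0025,0.0015,-0.1295],0],
  [[0.0025,0.0015,-0.1295],0],
  [[0.0025,0.0015,-0.1295],0],
])

```text
time_s: 9.0
position: [611.4, 217.9, 80.3]
tcp_rot: [-0.0, 0.942, 0.337, 0.001]
contact_force: [-1.0, 0.4, -0.5]
gripper_width: 38.3
finger_force: 0.0
```

>>> send_rows([
  [[0,0,0],0],
  [[0,0,0],0],
  [[0,0,0],0],
  [[0,0,0],0],
  [[0,0,0],0],
  [[0,0,0],0],
], fingers=0.05)

```text
time_s: 9.75
position: [611.2, 217.8, 80.2]
tcp_rot: [0.0, 0.942, 0.337, 0.001]
contact_force: [-0.9, -0.2, 6.3]
gripper_width: 11.3
finger_force: 42.0
```

>>> send_rows([
  [[-0.012,0.0145,0],0],
  [[-0.024,0.029,0],0],
  [[-0.036,0.0435,0],0],
  [[-0.048,0.058,0],0],
  [[-0.06,0.073,0],0],
  [[-0.072,0.0875,0],0],
  [[-0.084,0.102,0],0],
  [[-0.091,0.1105,0],0],
  [[-0.0948,0.1154,0],0],
  [[-0.096,0.117,0],0],
  [[-0.0965,0.1175,0],0],
  [[-0.0965,0.1175,0],0],
])

```text
time_s: 11.25
position: [543.6, 299.8, 80.2]
tcp_rot: [0.004, 0.942, 0.335, 0.002]
contact_force: [9.8, -8.7, 4.6]
gripper_width: 11.4
finger_force: 42.3
```

>>> send_rows([
  [[-0.003,0.0035,0],0],
  [[-0.003,0.0035,0],0],
  [[-0.003,0.0035,0],0],
  [[-0.003,0.0035,0],0],
])

```text
time_s: 11.75
position: [543.6, 299.8, 80.2]
tcp_rot: [0.006, 0.943, 0.334, 0.003]
contact_force: [13.1, -14.0, 2.1]
gripper_width: 11.1
finger_force: 43.0
```

Run:
```python
from h import *
from cell import manip
c=manip.camera("top"); np.savez("t2.npz",**c)
P=cloud(c); S=(np.hypot(P[...,0]-543,P[...,1]-300)<75)
s=manip.sense(); print(s["position"],s["contact_force"],s["ft_torque"])
cv2.imwrite("pics/t2.png",cv2.resize(c["img"][140:250,100:230],None,fx=5,fy=5,interpolation=cv2.INTER_CUBIC))
```

```text
[543.60011563 299.7460362   80.19242869] [ 12.88307847 -14.85204238   2.90754341] [-2.5783396  -2.40344025  0.27659372]
```

View pics/t2.png

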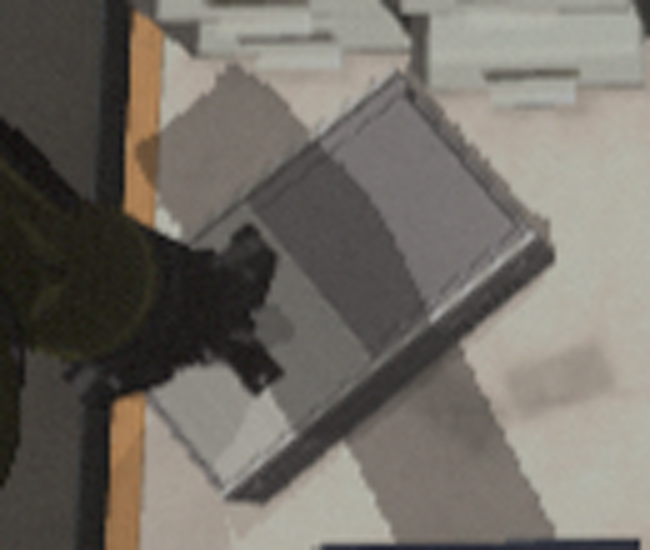

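>>> send_rows([
  [[0.004,-0.005,0],0],
  [[0.0085,-0.0103,0],0],
  [[0.0085,-0.0103,0],0],
  [[0.0085,-0.0103,0],0],
])

```text
time_s: 12.3
position: [543.6, 299.7, 80.2]
tcp_rot: [0.001, 0.942, 0.337, 0.001]
contact_force: [2.0, -3.1, 6.2]
gripper_width: 11.2
finger_force: 42.3
```

>>> send_rows([
  [[0,0,0],0],
  [[0,0,0],0],
  [[0,0,0],0],
  [[0,0,0],0],
  [[0,0,0.04],0],
  [[0,0,0.1],0],
  [[0,0,0.16],0],
  [[0,0,0.16],0],
  [[0,0,0.16],0],
], fingers=0.45)

```text
time_s: 13.42
position: [542.0, 300.3, 198.9]
tcp_rot: [0.0, 0.942, 0.337, -0.001]
contact_force: [0.1, 0.2, -1.2]
gripper_width: 38.6
finger_force: 0.0
```

Run:
```python
from h import *
from cell import manip
c=manip.camera("wrist"); np.savez("w4.npz",**c); cv2.imwrite("pics/w4.png",c["img"])
s=manip.sense(); print(s["position"],s["gripper_width"],s["q"].round(2))
P=cloud(c); d=(np.hypot(P[...,0]-543,P[...,1]-300)<50)
Q=P[d&(P[...,2]>95)&(P[...,2]<112)]; print(len(Q),Q.mean(0),cv2.minAreaRect(np.float32(Q[:,:2])))
```

```text
[541.65016552 300.09776827 198.19532995] 38.08275850216609 [-0.51  0.72 -0.12  1.62  0.11  0.81 -1.56]
704 [544.60400458 300.56589928 104.32003436] ((543.5526733398438, 299.83306884765625), (51.01628875732422, 11.341110229492188), 39.69998550415039)
```

View pics/w4.png

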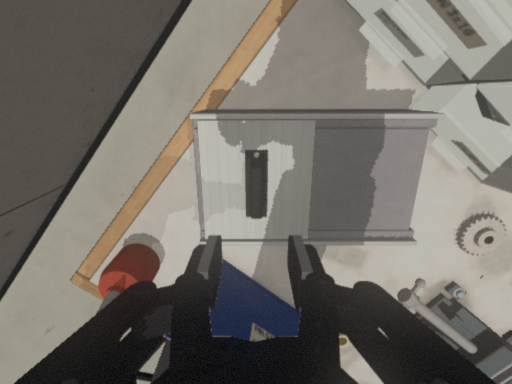

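>>> send_rows([
  [[-0.017,-0.05,0.094],0],
  [[-0.017,-0.13,0.094],0.2],
  [[-0.017,-0.21,0.094],0.4],
  [[-0.017,-0.29,0.094],0.6],
  [[-0.017,-0.37,0.094],0.8],
  [[-0.017,-0.45,0.094],1],
  [[-0.017,-0.53,0.094],1],
  [[-0.017,-0.61,0.094],1],
  [[-0.017,-0.69,0.094],1],
  [[-0.017,-0.75,0.094],1],
  [[-0.017,-0.774,0.094],1],
  [[-0.017,-0.774,0.094],1],
])

```text
time_s: 14.98
position: [529.2, -280.0, 268.7]
tcp_rot: [-0.001, 0.741, 0.671, -0.0]
contact_force: [0.0, 0.6, -0.6]
gripper_width: 38.2
finger_force: 0.0
```

>>> send_rows([
  [[0,0,0],0],
  [[0,0,0],0],
  [[0,0,0],0],
  [[0,0,0],0],
])

```text
time_s: 15.48
position: [530.0, -279.3, 270.1]
tcp_rot: [0.0, 0.741, 0.672, 0.0]
contact_force: [0.4, -0.6, 1.1]
gripper_width: 38.7
finger_force: 0.0
```

Run:
```python
from h import *
from cell import manip
c=manip.camera("wrist"); np.savez("w5.npz",**c)
s=manip.sense(); print(s["position"],s["tcp_rot"],s["q"].round(2))
# rectified top-view of plane z=59: 0.4 mm per px, x up, y left, centred on (541,-297)
H=cv2.getPerspectiveTransform(np.float32(proj(c,[[541+120,-297+150,59],[541+120,-297-150,59],[541-120,-297-150,59],[541-120,-297+150,59]])),np.float32([[0,0],[750,0],[750,600],[0,600]]))
cv2.imwrite("pics/r5.png",cv2.warpPerspective(c["img"],H,(750,600),flags=cv2.INTER_CUBIC))
P=cloud(c); np.savez("P5",P=P)
def rect(x,y,r,a,b):
    Q=P[(np.hypot(P[...,0]-x,P[...,1]-y)<r)&(P[...,2]>a)&(P[...,2]<b)]; print(len(Q),Q.mean(0),cv2.minAreaRect(np.float32(Q[:,:2])),cv2.minEnclosingCircle(np.float32(Q[:,:2])))
rect(493,-246,40,82,95); rect(493,-246,40,60,68); rect(552,-355,25,100,115); rect(545,-299,14,60,120)
```

```text
[ 529.93486565 -279.54584162  270.08029041] [1.28303128e-04 7.40717076e-01 6.71817082e-01 6.63562583e-05] [ 0.63  0.63 -0.38  1.59  0.27  0.97  0.06]
425 [ 493.84231493 -247.009433     89.53900311] ((493.8586730957031, -247.62115478515625), (44.98172378540039, 12.53286361694336), 81.78264617919922) ((493.75738525390625, -247.6451873779297), 22.73947525024414)
1119 [ 495.08962859 -245.64376355   63.90335524] ((493.90234375, -246.6838836669922), (54.45610809326172, 57.55570983886719), 76.69989776611328) ((493.724609375, -247.39328002929688), 28.828086853027344)
108 [ 554.58368628 -359.97276793  106.30587913] ((554.7221069335938, -360.7458190917969), (11.709489822387695, 13.743932723999023), 85.58547973632812) ((554.7871704101562, -361.8936462402344), 7.27679443359375)
275 [ 544.92133763 -299.35760932   70.37400419] ((545.142578125, -300.32525634765625), (22.82772445678711, 22.98279571533203), 47.95199203491211) ((544.7550659179688, -300.62615966796875), 12.036991119384766)
```

View pics/r5.png

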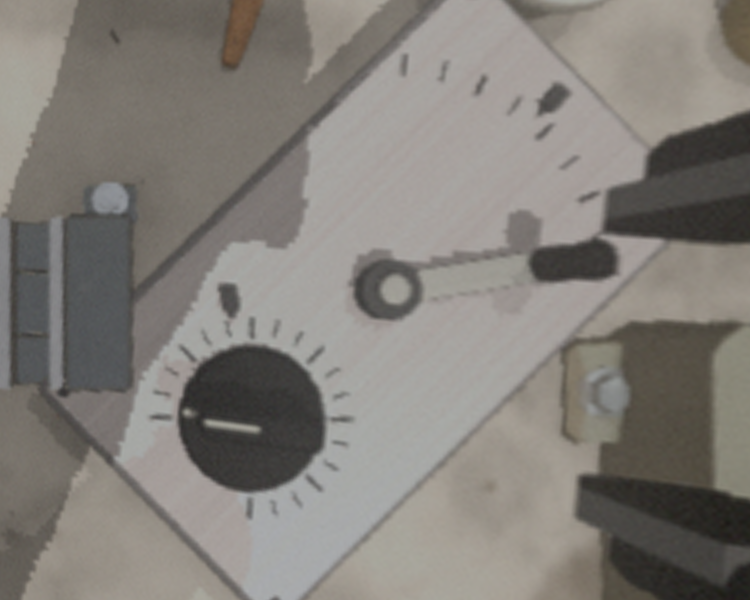

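Run:
```python
from h import *
g=cv2.cvtColor(cv2.imread("pics/r5.png"),cv2.COLOR_BGR2GRAY)
W=lambda p:np.array([661-.4*p[1],-147-.4*p[0]])
for nm,(u,v),o in(("knob",(230,300),(493.8,-247.3)),("lever",(553,99),(545,-300.4))):
    o=np.array(o)
    for th in(85,100,115):
        m=np.zeros_like(g); m[v-26:v+26,u-24:u+24]=(g[v-26:v+26,u-24:u+24]<th)
        n,l,st,ce=cv2.connectedComponentsWithStats(m); i=1+st[1:,4].argmax()
        q=np.argwhere(l==i)[:,::-1]; w=np.array([W(p) for p in q])-o; r=np.hypot(*w.T); a=np.degrees(np.arctan2(w[:,1],w[:,0]))
        c=W(ce[i])-o; t=r<np.percentile(r,25)
        print(nm,th,len(q),"cent",c.round(1),np.hypot(*c).round(1),np.degrees(np.arctan2(c[1],c[0])).round(2),"tipang",a[t].mean().round(2),"r",r.min().round(1),r.max().round(1))
P=np.load("P5.npz")["P"]
Q=P[(np.hypot(P[...,0]-494,P[...,1]+247)<40)&(P[...,2]>84)&(P[...,2]<95)][:,:2]
print("bar pca",np.degrees(np.arctan2(*np.linalg.svd(Q-Q.mean(0))[2][0][::-1])))
# console frame from flat top
m=np.uint8((P[...,2]>50)&(P[...,2]<60)&(abs(P[...,0]-541)<150)&(abs(P[...,1]+297)<150)); m=cv2.morphologyEx(m,cv2.MORPH_OPEN,np.ones((5,5)))
n,l,st,ce=cv2.connectedComponentsWithStats(m);Q=P[l==1+st[1:,4].argmax()]
print(cv2.minAreaRect(np.float32(Q[:,:2])))
print("lever ang",np.degrees(np.arctan2(-360.9+300.4,554.7-545)))
```

```text
knob 85 304 cent [47.7  8.8] 48.5 10.45 tipang 10.39 r 42.3 53.6
knob 100 427 cent [47.7  8.8] 48.5 10.43 tipang 10.4 r 41.5 54.3
knob 115 516 cent [47.7  8.7] 48.5 10.39 tipang 10.32 r 41.1 54.9
lever 85 255 cent [ 76.1 -66.9] 101.3 -41.34 tipang -41.35 r 96.0 106.9
lever 100 444 cent [ 76.5 -67.5] 102.0 -41.42 tipang -41.32 r 94.5 108.1
lever 115 556 cent [ 76.5 -67.6] 102.1 -41.46 tipang -41.27 r 93.9 108.7
bar pca -97.8373864385332
((557.8423461914062, -282.5726318359375), (182.751953125, 248.89007568359375), 44.29582595825195)
lever ang -80.89125605876603
```

>>> send_rows([
  [[-0.048,0.0433,0],-0.053],
  [[-0.048,0.0433,-0.07],-0.053],
  [[-0.048,0.0433,-0.14],-0.053],
  [[-0.048,0.0433,-0.2],-0.053],
  [[-0.048,0.0433,-0.24],-0.053],
  [[-0.048,0.0433,-0.26],-0.053],
  [[-0.048,0.0433,-0.2665],-0.053],
  [[-0.048,0.0433,-0.2665],-0.053],
  [[-0.048,0.0433,-0.2665],-0.053],
])

```text
time_s: 16.65
position: [494.6, -247.7, 71.2]
tcp_rot: [0.001, 0.755, 0.656, 0.001]
contact_force: [-0.4, 0.2, -0.7]
gripper_width: 38.3
finger_force: 0.0
```

>>> send_rows([
  [[0,0,0],0],
  [[0,0,0],0],
  [[0,0,0],0],
  [[0,0,0],0],
  [[0,0,0],0],
  [[0,0,0],0],
], fingers=0.05)

```text
time_s: 17.4
position: [493.5, -247.5, 70.9]
tcp_rot: [0.0, 0.755, 0.656, -0.0]
contact_force: [-1.6, 0.4, 6.0]
gripper_width: 12.4
finger_force: 40.4
```

>>> send_rows([
  [[0,0,0],-0.1],
  [[0,0,0],-0.25],
  [[0,0,0],-0.4],
  [[0,0,0],-0.55],
  [[0,0,0],-0.7],
  [[0,0,0],-0.8],
  [[0,0,0],-0.8],
])

```text
time_s: 18.27
position: [493.6, -247.5, 70.9]
tcp_rot: [0.0, 0.921, 0.39, -0.0]
contact_force: [-2.0, 0.1, 5.0]
gripper_width: 12.1
finger_force: 40.3
```

>>> send_rows([
  [[0,0,0],-0.1],
  [[0,0,0],-0.25],
  [[0,0,0],-0.4],
  [[0,0,0],-0.55],
  [[0,0,0],-0.7],
  [[0,0,0],-0.791],
  [[0,0,0],-0.791],
  [[0,0,0],-0.791],
  [[0,0,0],-0.791],
])

```text
time_s: 19.4
position: [493.6, -247.6, 70.9]
tcp_rot: [0.0, 0.996, 0.09, 0.0]
contact_force: [-2.5, 0.4, 5.6]
gripper_width: 11.8
finger_force: 40.3
```

>>> send_rows([
  [[0,0,0],0],
  [[0,0,0],0],
  [[0,0,0],0],
  [[0,0,0],0],
  [[0,0,0.05],0],
  [[0,0,0.12],0],
  [[0,0,0.2],0.2],
  [[0.03,-0.03,0.266],0.4],
  [[0.048,-0.0433,0.266],0.6],
  [[0.048,-0.0433,0.266],0.8],
  [[0.048,-0.0433,0.266],1],
  [[0.048,-0.0433,0.266],1],
], fingers=0.45)

```text
time_s: 20.9
position: [529.5, -279.9, 269.4]
tcp_rot: [-0.0, 0.886, 0.464, -0.0]
contact_force: [1.0, -0.3, -0.8]
gripper_width: 38.5
finger_force: 0.0
```

>>> send_rows([
  [[0,0,0],0],
  [[0,0,0],0.2],
  [[0,0,0],0.4],
  [[0,0,0],0.591],
  [[0,0,0],0.591],
  [[0,0,0],0.591],
  [[0,0,0],0.591],
])

```text
time_s: 21.78
position: [529.9, -279.8, 269.6]
tcp_rot: [0.0, 0.755, 0.655, -0.0]
contact_force: [-0.5, 0.8, 0.1]
gripper_width: 38.2
finger_force: 0.0
```

```bash
cat > r.py <<'E'
from h import *
from cell import manip
import sys
c=manip.camera("wrist"); n=sys.argv[1]; np.savez(n+".npz",**c)
s=manip.sense(); print(s["position"],s["tcp_rot"].round(4),s["q"].round(2))
H=cv2.getPerspectiveTransform(np.float32(proj(c,[[661,-147,59],[661,-447,59],[421,-447,59],[421,-147,59]])),np.float32([[0,0],[750,0],[750,600],[0,600]]))
r=cv2.warpPerspective(c["img"],H,(750,600),flags=cv2.INTER_CUBIC); cv2.imwrite(f"pics/{n}.png",r)
P=cloud(c)
def Z(x,y,r,a,b): return P[(np.hypot(P[...,0]-x,P[...,1]-y)<r)&(P[...,2]>a)&(P[...,2]<b)][:,:2].astype(np.float32)
Q=Z(494,-247,40,82,95); print("bar",len(Q),Q.mean(0),np.degrees(np.arctan2(*np.linalg.svd(Q-Q.mean(0),full_matrices=False)[2][0][::-1])),cv2.minAreaRect(Q))
g=cv2.cvtColor(r,cv2.COLOR_BGR2GRAY)
for nm,(u,v),o in(("knob",(230,300),Q.mean(0)),("lever",(553,99),(545,-300.4))):
    m=np.zeros_like(g); m[v-26:v+26,u-24:u+24]=(g[v-26:v+26,u-24:u+24]<100)
    k,l,st,ce=cv2.connectedComponentsWithStats(m); i=1+st[1:,4].argmax(); w=np.array([661-.4*ce[i][1],-147-.4*ce[i][0]])
    d=w-o; print(nm,st[i,4],"clip",w.round(1),"r",np.hypot(*d).round(1),"ang",np.degrees(np.arctan2(d[1],d[0])).round(2))
for t in((60,100),(100,115)):
    Q=Z(575,-350,45,*t)
    if len(Q): print("lever z",t,len(Q),Q.mean(0),cv2.minAreaRect(Q))
E
python3 r.py r6
python3 - <<'E'
from h import *
c=dict(np.load("top0.npz"));P=cloud(c);Q=P[(P[...,2]>120)&(P[...,2]<500)&(P[...,1]<-300)&(P[...,1]>-560)&(P[...,0]>330)&(P[...,0]<700)]
for x in range(330,700,40):
    q=Q[(Q[:,0]>=x)&(Q[:,0]<x+40)]
    if len(q): print(x,np.percentile(q[:,1],98),len(q))
E
```

```text
[ 529.84634789 -279.76429445  269.56866296] [ 1.000e-04  7.551e-01  6.556e-01 -1.000e-04] [ 0.57  0.62 -0.28  1.6   0.2   0.95  0.09]
bar 438 [ 494.14023 -247.19499] -169.47762 ((493.3646545410156, -247.7979278564453), (45.976776123046875, 13.075794219970703), 10.157937049865723)
knob 446 clip [ 541.6 -238.4] r 48.3 ang 10.45
lever 461 clip [ 621.5 -367.8] r 102.0 ang -41.4
lever z (60, 100) 374 [ 551.89056 -341.6539 ] ((550.2421875, -337.2384338378906), (14.242057800292969, 49.80012512207031), 10.384339332580566)
lever z (100, 115) 111 [ 554.72003 -360.03842] ((554.8408813476562, -361.06298828125), (13.271288871765137, 13.793957710266113), 80.8512954711914)
330 -498.6508723600118 475
370 -487.84981914216166 1077
410 -480.94773310409647 1357
450 -478.19113959166975 1609
490 -483.7288902709505 921
```

>>> send_rows([
  [[0.01,-0.04,0],0.1],
  [[0.0331,-0.1082,0],0.3],
  [[0.0331,-0.1082,0],0.38],
  [[0.0331,-0.1082,-0.06],0.38],
  [[0.0331,-0.1082,-0.13],0.38],
  [[0.0331,-0.1082,-0.19],0.38],
  [[0.0331,-0.1082,-0.23],0.38],
  [[0.0331,-0.1082,-0.25],0.38],
  [[0.0331,-0.1082,-0.261],0.38],
  [[0.0331,-0.1082,-0.261],0.38],
  [[0.0331,-0.1082,-0.261],0.38],
])

```text
time_s: 23.2
position: [555.5, -361.4, 75.1]
tcp_rot: [0.001, 0.649, 0.761, 0.0]
contact_force: [-0.3, 0.8, -1.0]
gripper_width: 38.6
finger_force: 0.0
```

>>> send_rows([
  [[0,0,0],0],
  [[0,0,0],0],
  [[0,0,0],0],
  [[0,0,0],0],
  [[0,0,0],0],
  [[0,0,0],0],
], fingers=0.05)

```text
time_s: 23.95
position: [555.0, -361.4, 74.7]
tcp_rot: [0.001, 0.649, 0.761, 0.0]
contact_force: [-0.9, -0.3, 5.8]
gripper_width: 12.9
finger_force: 39.1
```

Run:
```python
import numpy as np
from cell import manip
s=manip.sense(); print(s["position"],s["tcp_rot"].round(3),s["gripper_width"],s["contact_force"],s["q"].round(2))
o=np.array([544.9,-300]); r=np.array([554.7,-361])-o; print(np.hypot(*r),np.degrees(np.arctan2(r[1],r[0])))
for d in np.arange(5,45,5).tolist()+[39.5]:
    a=np.radians(d); R=np.array([[np.cos(a),-np.sin(a)],[np.sin(a),np.cos(a)]]); print(d,((R@r-r)/750).round(4),round(d/45,3))
```

```text
[ 555.04975853 -361.36461766   74.65611714] [0.001 0.649 0.761 0.   ] 12.871660598923544 [-0.89039274 -0.3363244   5.77533149] [ 0.66  0.94 -0.29  1.55  0.36  0.7   0.36]
61.782198083266685 -80.87309363811683
5 [0.007  0.0014] 0.111
10 [0.0139 0.0035] 0.222
15 [0.0206 0.0062] 0.333
20 [0.027  0.0094] 0.444
25 [0.0331 0.0131] 0.556
30 [0.0389 0.0174] 0.667
35 [0.0443 0.0222] 0.778
40 [0.0492 0.0274] 0.889
39.5 [0.0488 0.0269] 0.878
```

>>> send_rows([
  [[0.007,0.0014,0],0.111],
  [[0.0139,0.0035,0],0.222],
  [[0.0206,0.0062,0],0.333],
  [[0.027,0.0094,0],0.444],
  [[0.0331,0.0131,0],0.556],
  [[0.0389,0.0174,0],0.667],
  [[0.0443,0.0222,0],0.778],
  [[0.0488,0.0269,0],0.878],
  [[0.0488,0.0269,0],0.878],
  [[0.0488,0.0269,0],0.878],
  [[0.0488,0.0269,0],0.878],
])

```text
time_s: 25.32
position: [591.8, -340.8, 74.7]
tcp_rot: [0.001, 0.353, 0.936, 0.0]
contact_force: [-1.0, 1.1, 5.3]
gripper_width: 12.9
finger_force: 39.1
```

>>> send_rows([
  [[0,0,0],0],
  [[0,0,0],0],
  [[0,0,0],0],
  [[0,0,0],0],
  [[0,0,0.05],0],
  [[0,0,0.12],0],
  [[0,0,0.2],-0.1],
  [[-0.03,0.03,0.26],-0.3],
  [[-0.082,0.0813,0.26],-0.5],
  [[-0.082,0.0813,0.26],-0.7],
  [[-0.082,0.0813,0.26],-0.9],
  [[-0.082,0.0813,0.26],-0.9],
], fingers=0.45)

```text
time_s: 26.82
position: [529.7, -279.7, 269.0]
tcp_rot: [0.0, 0.655, 0.756, -0.0]
contact_force: [0.2, 0.0, 0.4]
gripper_width: 38.1
finger_force: 0.0
```

>>> send_rows([
  [[0,0,0],-0.2],
  [[0,0,0],-0.35],
  [[0,0,0],-0.35],
  [[0,0,0],-0.35],
  [[0,0,0],-0.35],
])

```text
time_s: 27.45
position: [529.7, -279.9, 268.7]
tcp_rot: [-0.0, 0.752, 0.659, 0.0]
contact_force: [-0.2, -0.3, -0.3]
gripper_width: 38.7
finger_force: 0.0
```

```bash
python3 r.py r7
```

```text
[ 529.74819634 -279.89955577  268.74968226] [-0.000e+00  7.522e-01  6.589e-01  1.000e-04] [ 0.58  0.62 -0.3   1.6   0.21  0.96  0.08]
bar 438 [ 494.20734 -247.1476 ] -169.55588 ((493.5567626953125, -247.9141082763672), (46.031349182128906, 13.262676239013672), 10.21649169921875)
knob 444 clip [ 541.5 -238.4] r 48.1 ang 10.44
lever 487 clip [ 621.6 -367.8] r 102.0 ang -41.36
lever z (60, 100) 412 [ 578.1816  -328.26593] ((582.4400024414062, -332.7197570800781), (12.84100341796875, 74.54264068603516), 50.53069305419922)
lever z (100, 115) 119 [ 591.1917  -339.31564] ((591.8289794921875, -340.19439697265625), (14.174691200256348, 12.354264259338379), 4.612151622772217)
```

View pics/r7.png

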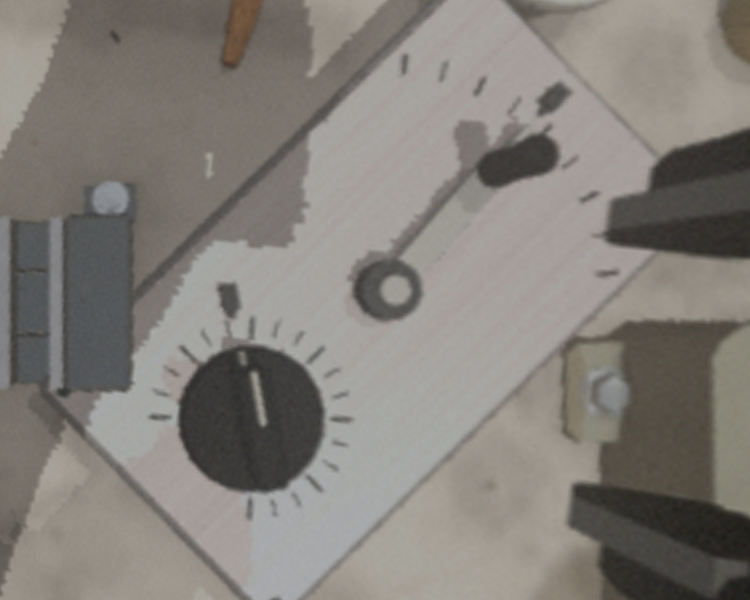

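Run:
```python
from h import *
a=cv2.cvtColor(cv2.imread("pics/r6.png"),cv2.COLOR_BGR2GRAY).astype(np.float32); b=cv2.cvtColor(cv2.imread("pics/r7.png"),cv2.COLOR_BGR2GRAY).astype(np.float32)
o=(545,-300.4); A=np.arange(-54,-30.9,1.)
print("ang ",*[f"{int(x):4d}" for x in A])
for r in range(72,112,3):
    x=o[0]+r*np.cos(np.radians(A)); y=o[1]+r*np.sin(np.radians(A)); u=np.float32((-147-y)/.4)[None]; v=np.float32((661-x)/.4)[None]
    s=lambda g:cv2.remap(cv2.GaussianBlur(g,(3,3),0),u,v,cv2.INTER_LINEAR)[0]
    print(r,"r7",*[f"{int(k):4d}" for k in s(b)]); print(r,"r6",*[f"{int(k):4d}" for k in s(a)])
```

```text
ang   -54  -53  -52  -51  -50  -49  -48  -47  -46  -45  -44  -43  -42  -41  -40  -39  -38  -37  -36  -35  -34  -33  -32  -31
72 r7  159  157  135   87   62   59   62   61   58   57   60   61   59   59   60   78  104  125  140  131  121  119  119  119
72 r6  159  157  157  159  161  161  161  160  161  161  161  161  162  162  161  163  162  162  161  161  160  160  161  161
75 r7  160  131   79   59   61   61   60   60   60   58   59   59   61   71   88  109  119  137  157  156  150  140  124  117
75 r6  160  159  158  159  161  161  160  160  160  162  162  161  161  162  162  163  161  163  162  162  162  160  161  161
78 r7  125   78   59   58   61   59   60   62   61   62   61   61   85  102  100  110  119  137  159  161  161  160  152  146
78 r6  161  161  159  159  161  160  160  161  161  162  162  161  160  160  162  162  162  163  162  161  162  161  160  160
81 r7   94   61   61   63   63   64   63   64   63   61   63   79  128  130  108  115  118  121  143  159  161  160  161  160
81 r6  161  160  159  158  160  159  159  161  161  162  161  160  161  161  162  163  162  1
[... 1860 characters left out ...]
   97   80   79   87  138  161  161  161  161  159  159  159  159
105 r6  160  160  161  159  157  160  160  161  161  162  142   93   80   81   93  153  161  159  160  160  160  159  160  160
108 r7  161  160  163  159  160  161  161  160  161  161  145  101   91   92  114  160  161  159  161  161  159  160  160  160
108 r6  159  160  161  159  159  159  159  160  160  162  146  107   98   99  116  152  160  160  161  161  161  159  160  159
111 r7  159  160  159  159  159  160  160  159  161  161  159  156  160  157  161  161  161  159  160  160  160  159  159  160
111 r6  160  160  161  160  158  160  159  160  160  161  160  159  160  159  162  162  160  160  159  160  160  161  159  161
```

Run:
```python
from h import *
c=dict(np.load("r7.npz")); R=cv2.Rodrigues(c["rvec"])[0]; print("cam",-R.T@np.ravel(c["tvec"]),"fwd",R[2],"up",-R[1])
```

```text
cam [ 540.67858298 -196.44883155  411.27285847] fwd [-0.04265168 -0.32361877 -0.94522575] up [ 0.12441399  0.93700212 -0.3264172 ]
```

>>> send_rows([
  [[0.04,-0.04,0],-0.2],
  [[0.08,-0.08,-0.02],-0.4],
  [[0.08,-0.08,-0.04],-0.6],
  [[0.08,-0.08,-0.04],-0.8],
  [[0.08,-0.08,-0.04],-1],
  [[0.08,-0.08,-0.04],-1],
])

```text
time_s: 28.25
position: [589.8, -339.7, 238.7]
tcp_rot: [0.0, 0.947, 0.321, -0.0]
contact_force: [-0.3, -0.7, 0.1]
gripper_width: 38.5
finger_force: 0.0
```

>>> send_rows([
  [[0,0,0],-0.2],
  [[0,0,0],-0.4],
  [[0,0,0],-0.6],
  [[0,0,0],-0.8],
  [[0,0,0],-1],
  [[0,0,0],-1],
])

```text
time_s: 29.0
position: [589.8, -339.7, 238.7]
tcp_rot: [0.0, 0.998, -0.064, -0.0]
contact_force: [-0.9, 0.2, -0.0]
gripper_width: 38.0
finger_force: 0.0
```

>>> send_rows([
  [[0,0,0],-0.2],
  [[0,0,0],-0.4],
  [[0,0,0],-0.6],
  [[0,0,0],-0.74],
  [[0,0,0],-0.74],
  [[0,0,0],-0.74],
  [[0,0,0],-0.74],
])

```text
time_s: 29.88
position: [589.7, -340.0, 238.9]
tcp_rot: [-0.0, 0.937, -0.349, 0.0]
contact_force: [-0.6, 0.4, -0.1]
gripper_width: 38.3
finger_force: 0.0
```

```bash
python3 r.py r8
python3 - <<'E'
from h import *
b=cv2.cvtColor(cv2.imread("pics/r8.png"),cv2.COLOR_BGR2GRAY).astype(np.float32)
o=(545,-300.4); A=np.arange(-54,-30.9,1.)
print("ang ",*[f"{int(x):4d}" for x in A])
for r in range(66,112,2):
    x=o[0]+r*np.cos(np.radians(A)); y=o[1]+r*np.sin(np.radians(A)); u=np.float32((-147-y)/.4)[None]; v=np.float32((661-x)/.4)[None]
    print(f"{r:4d}",*[f"{int(k):4d}" for k in cv2.remap(cv2.GaussianBlur(b,(3,3),0),u,v,cv2.INTER_LINEAR)[0]])
E
```

```text
[ 589.69150075 -339.90952493  238.83040751] [-1.000e-04  9.371e-01 -3.490e-01 -0.000e+00] [ 0.3   0.78  0.31  1.38 -0.26  1.02 -1.62]
bar 395 [ 495.22864 -249.27565] -168.99515 ((493.9130859375, -247.8795166015625), (45.306785583496094, 13.93166732788086), 9.724953651428223)
knob 1620 clip [ 543.4 -236.6] r 49.8 ang 14.72
lever 405 clip [ 622.5 -369.1] r 103.5 ang -41.55
lever z (60, 100) 347 [ 579.2664  -330.59378] ((582.6393432617188, -332.5450134277344), (13.93359375, 73.31393432617188), 46.852725982666016)
lever z (100, 115) 157 [ 592.5877  -341.83722] ((592.2496948242188, -340.90625), (13.647494316101074, 14.300796508789062), 49.24032974243164)
ang   -54  -53  -52  -51  -50  -49  -48  -47  -46  -45  -44  -43  -42  -41  -40  -39  -38  -37  -36  -35  -34  -33  -32  -31
  66  168  167  168  169  168  167  168  159  135  110   83   69   76   68   67   67   76   92  104  115  122  122  121  120
  68  168  165  167  168  169  168  169  169  165  154  128  115  141  133  109  101  110  114  119  121  121  121  121  121
  70  166  166  167  168  168  167  168  168  169  169  161  136  1
[... 1857 characters left out ...]
  169  146   94   86   85  104  146  166  169  168  143  122  119  119  120
 102  170  170  170  168  168  170  169  169  169  171  149   92   87   84   92  158  168  166  143  131  121  119  119  117
 104  170  170  171  167  167  170  168  168  168  169  154   93   85   83   94  162  168  167  133  119  119  119  120  118
 106  169  170  170  167  168  170  170  169  168  171  159   94   85   82   95  164  167  169  136  119  120  120  120  117
 108  170  169  172  168  166  169  167  170  169  170  162   99   85   84  102  166  168  168  161  128  118  119  119  118
 110  169  170  171  169  168  169  169  169  170  168  167  147  140  141  142  168  167  167  144  124  120  119  119  121
```

```bash
python3 -c "
from cell import manip
print(manip.finish_job())"
```

```text
the job is handed in; nothing more can be done
None
```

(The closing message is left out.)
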